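# Draw up the turnbuckle clamp on a lamp housing

## Task

Stand the yellow lamp housing upright on the ringed spot between the two black vee jaws of the turnbuckle clamp and let go of it. Then turn the turnbuckle body by its red-balled spokes (their tops moving away from the robot base, towards the housing) so that both jaws draw in together and grip the housing firmly from both sides: stop when turning takes about twice the effort that it takes running free, as much tighter cracks the housing. Do not force or strike the spokes, leave everything else on the bench where it is, and take the hand away at the end.

Things in the scene. Friction and masses are not known exactly. Their poses are not given: they have to be found in the camera images.
- housing: Loose yellow lamp housing with a black band near its top, an upright can 125 mm tall, about 0.3 kg. It is oval: 50 to 56 mm across depending on direction, so the turn at which the jaws meet it differs by up to 0.6 rad with the way it stands. Origin at the centre of its underside, z up.
- clamp: Turnbuckle clamp bolted to the bench: a grey base plate 240 mm (its x) by 340 mm (its y), 12 mm thick. Origin at the centre of its underside, z up; its x axis points level from the turnbuckle to the cradle, its y axis is parallel to the turnbuckle.
- cradle (a point): Centre of the ringed spot midway between the two vee pads, on the top of the base plate (12 mm above the bench), 70 mm along the clamp's +x from its origin. The housing's underside belongs here, within about 10 mm.
- hub (a point): Centre of the turnbuckle body on its level turning axis (along the clamp's y), 84 mm above the bench, 70 mm along the clamp's -x. The body is 122 mm long, 38 mm thick at most. Six round spokes, 10 mm thick, stand out 60 degrees apart in the upright plane through this point; each ends in a red ball of 20 mm diameter, centre 55 mm from the axis. Closed fingers fit between.
- turnbuckle (a joint): Turn of the turnbuckle body, rad, 0 to 6.6. At 0 one spoke points straight up; as it grows the upper spokes move towards the clamp's +x (to the cradle) and each jaw closes by 4 mm per rad. It starts at 1.6 to 2.9; both pads bear on the housing from somewhere between 4.3 and 5.0. It stays where it is left.
- spoke_ball (a point): Centre of the red ball of the spoke that is up at joint value 0. Free turning takes 0.36 N m (6.5 N square to the spoke at a ball; read it while turning, at rest thread friction hides it). With both pads bearing it climbs about 0.12 N m per 0.1 rad. 0.65 to 0.75 N m is firm (12 to 13.5 N), under 0.52 is loose, above 0.92 cracks the housing. Keep any push on the spokes below 30 N.
- jaw_left: Blue jaw carriage on the clamp's +y side with its threaded rod: a post 46 by 30 mm, top 105 mm above the bench, at the end of the turnbuckle, and a blue arm, top 65 mm above the bench, to the pad. Its own origin is at the clamp's origin at joint value 0. It cannot be pushed by hand, only drawn by the turnbuckle.
- jaw_right: The same on the clamp's -y side.
- pad_left: Black vee pad on the clamp's +y side, 46 mm wide, 50 mm tall, top 66 mm above the bench, its face a shallow upright vee of 150 degrees, sprung (40 N per mm). Origin at the bottom of the vee, 41 mm above the bench: 46.5 mm from the mid-plane at joint value 0 and 4 mm nearer per rad.
- pad_right: The same on the clamp's -y side.
- tub: Bystander: red lidded tub, 102 mm across, 60 mm tall. Origin under its centre.
- jar: Bystander: amber jar with a black cap, 66 mm across, 85 mm tall. Origin under its centre.
- bottle: Bystander: purple drinking bottle, 84 mm across, 200 mm tall. Origin under its centre.
- seal: Bystander: black rubber sealing ring lying flat, 90 mm across, 12 mm tall.
- wrench: Bystander: steel wrench lying flat.
- driver: Bystander: screwdriver with an orange handle, lying.
- hammer: Bystander: hammer, lying.
Mind the look-alikes: they are no part of the job. Several things look just like the housing: the one meant starts farthest to the robot's right.

How it is judged:
On the way, in this order (a step that is already met when the one before it is completed fails the run):
1. the housing stands upright on the ringed spot between the open jaws, let go (horizontal distance between housing and cradle below 0.014 m and z of housing in the frame of cradle below 0.005 m and angle between housing's own z axis and vertical below 0.1 rad and contact force between the fingers and housing below 0.3 N), for 0.2 s.
2. both vee pads grip the housing firmly (more than 20 N each) (contact force between each of pad_left, pad_right and housing above 20 N and horizontal distance between housing and cradle below 0.014 m and z of housing in the frame of cradle below 0.005 m and angle between housing's own z axis and vertical below 0.1 rad), for 0.2 s.
At the end, for the whole second after the job is handed in: The housing stands upright (within 0.1 rad) with its underside on the base plate (within 5 mm) and within 14 mm of the ringed spot, both vee pads press on it with more than 20 N each, and turnbuckle and housing are at rest with the hand away (all of step 2 and velocity of joint turnbuckle between -0.05 and 0.05 rad/s and linear speed of housing below 0.01 m/s); the robot touches nothing.
It fails at once if the housing is cracked: a vee pad presses on it with more than 75 N (contact force between any of pad_left, pad_right and housing above 75 N).
It fails at once if the turnbuckle is forced or struck: the robot presses on it with more than 30 N (contact force between any of the fingers, the arm and turnbuckle above 30 N).
It fails at once if a bystander is moved by more than 20 mm (distance of any of tub, jar, bottle, seal, wrench, driver, hammer from where it was at the start of the episode above 0.02 m).
It also fails if it takes over 72 s, if anything falls off the work surface, if the arm or the gripper's body presses on something with over 40 N, if the wrist force passes 120 N, or if a joint passes its speed limit or range.

## Robot

A 6-joint arm with a two-finger parallel gripper is mounted at the origin on the work surface. World frame = base frame: x ahead of the robot, y to its left, z up, the work surface at z = 0. Lengths are in m, angles in rad, forces in N, time in s.
With the tool pointing down it reaches from about 0.3 to 0.775 m from the base axis. Payload 14.6 kg.
Tool frame: the origin (TCP) lies midway between the tips of the shut fingers; the grasp point (between the pads) lies 19 mm behind it; z points along the fingers, y is the direction in which the jaws open and shut (so a half turn about z gives the same grasp; the last joint's range is limited). The gripper opens to 94 mm and grips with 3 to 60 N. Pads are 16 mm wide; open, the fingers measure 119 mm over their backs; the gripper's body (75 mm by 177 mm) begins 78 mm behind the grasp point.
Start: joints at [1.098, 0.3, 1.521, -0, 1.321, -0.067], TCP at [0.217, 0.505, 0.205] pointing down, gripper open.
Joint ranges: [-3.03, 3.03], [-0.79, 2.21], [0.23, 2.52], [-1.04, 4.18], [0, 3.07], [-2.55, 2.55]. Speed limits (rad/s): [2.22, 2.22, 2.57, 3.14, 3.14, 3.14].

## Interface

Orientations are given as a rotation vector (axis times angle).
In Python, from bench import move_to, servo_line, move_joints, open_jaws, close_gripper, hold, ik, observe, grab_frame, IKError, close_job, regions_of, landmark_of gives the robot as it stands. Calls block until the motion is done:
- move_to(position, orientation): joint-space move of the TCP to a pose.
- servo_line(position, v=0.15, orientation=None, max_force=None): straight line of the TCP; orientation=None keeps the orientation; v is the mean speed in m/s. With max_force (N) it stops when the force on the tool has changed by that much, and returns True; else False.
- move_joints(angles): joint-space move.
- open_jaws() and close_gripper(squeeze=None): open the fingers fully, or close them until they stop; squeeze is the grip in N (None keeps the last).
- hold(seconds).
- ik(position, orientation): joint angles nearest the present ones, or None.
- observe(): the state.
- grab_frame(name): name is "scene" or "top"; returns a dict with "image" (400x640x3 uint8, red, green, blue), "mtx" (3x3 intrinsics, pixels), "world_to_cam" (4x4, takes a point from world to camera coordinates). Camera axes: x right, y up, looking along -z (the intrinsics and any distortion apply to the point x, -y, -z); pixel columns grow to the right and rows downward; lengths in m; the calibration is good to about 2 mm. A picture is of the moment at which its call begins. There is no depth.
A pose or a line that the arm cannot do raises IKError and nothing moves.
- close_job(): hands the job in, once; it reports no verdict.
Trained networks look in the newest picture that a camera, given by its name, has taken for a name from the list of things; names that differ only in an ending like _2 or _b are one class to them, and where a whole thing is asked for, a point or a joint stands for the part that bears it (a point fixed in the world has none). Each returns a list of dicts, best first, with "score" (0 to 1); they miss things now and then, are a little off and sometimes report something else, mostly with a low value. They report only what shows in the picture. A call takes as long as a camera call. They do not tell look-alikes from the thing itself.
- regions_of(camera, query): "region" (400x640 bool, what is visible of it).
- landmark_of(camera, query): "xyz" ([x, y, z] in m, in the coordinates of the camera as it stood for that picture, good to about 4 mm: a listed point, or the origin of a listed thing).
The state is a dict: "time_s": time; "qpos": joint angles; "joint_vel": joint speeds; "effort": joint torques, N m; "position": TCP position; "ee_rot": TCP orientation; "force": force on the tool from outside, world axes, zero at the start; "moment": the same for the moment, N m; "opening": opening from 0.0 (shut) to 1.0 (fully open).
Only numpy, scipy, OpenCV 4.12 (cv2) and the standard library are available. Lean on these libraries where they do the work, as an engineer would, in place of code of your own. Each camera call takes 0.05 s, during which the arm holds its last target. There are 200 camera calls.

## Working session

There is one attempt and no reset: what is moved stays moved. The work goes in short steps, each a Python script; the robot and the scene stay as the last script left them, time stands still between calls to the robot, and variables do not carry over. Pictures are saved under pics/ and viewed, about 8 in all and at most 12, crops included, and the job is handed in when it is done.

```bash
mkdir -p pics; ls
cat > h.py <<'E'
import numpy as np, cv2
from bench import *
from scipy.spatial.transform import Rotation as R
def w(fr,p): 
    T=np.linalg.inv(fr["world_to_cam"]); return (T@np.r_[p,1])[:3]
def px(fr,p):
    c=fr["world_to_cam"]@np.r_[p,1]; q=fr["mtx"]@np.array([c[0],-c[1],-c[2]]); return q[:2]/q[2]
def ray(fr,uv,z):
    d=np.linalg.inv(fr["mtx"])@np.r_[uv,1]; T=np.linalg.inv(fr["world_to_cam"])
    d=T[:3,:3]@np.array([d[0],-d[1],-d[2]]); o=T[:3,3]; return o+d*(z-o[2])/d[2]
def save(fr,name,crop=None,s=1):
    im=fr["image"][:,:,::-1]
    if crop: a,b,c,d=crop; im=im[b:d,a:c]
    cv2.imwrite("pics/"+name,cv2.resize(im,None,fx=s,fy=s))
E
python3 - <<'E'
from h import *
np.set_printoptions(precision=4,suppress=True)
F={}
for c in("scene","top"):
    F[c]=grab_frame(c); print(c,F[c].keys(),w(F[c],[0,0,0]))
    for q in("housing","clamp","cradle","hub","spoke_ball","pad_left","pad_right","tub","jar","bottle","seal","wrench","driver","hammer"):
        print(c,q,[(round(d["score"],2),w(F[c],d["xyz"]).round(3).tolist(),px(F[c],w(F[c],d["xyz"])).round().tolist()) for d in landmark_of(c,q)[:5]])
im=np.vstack([F["scene"]["image"],F["top"]["image"]])[:,:,::-1]
cv2.imwrite("pics/a.png",cv2.resize(im,None,fx=.75,fy=.75))
print(observe())
E
```

```text
pics
scene dict_keys(['image', 'mtx', 'world_to_cam']) [ 1.1559 -0.414   1.2183]
scene housing [(0.93, [0.39, 0.458, -0.001], [412.0, 127.0]), (0.91, [0.647, 0.286, -0.002], [418.0, 200.0]), (0.74, [0.4, -0.58, -0.001], [129.0, 266.0]), (0.63, [0.7, 0.48, -0.001], [476.0, 186.0]), (0.6, [0.677, 0.388, 0.001], [449.0, 192.0])]
scene clamp [(0.63, [0.563, -0.07, -0.003], [308.0, 230.0])]
scene cradle [(0.78, [0.632, -0.083, 0.011], [317.0, 247.0]), (0.57, [0.322, -0.359, -0.003], [189.0, 214.0])]
scene hub [(0.65, [0.497, -0.061, 0.085], [299.0, 197.0])]
scene spoke_ball [(0.64, [0.535, -0.066, 0.047], [305.0, 214.0]), (0.4, [0.467, 0.278, 0.0], [383.0, 162.0])]
scene pad_left [(0.26, [0.321, -0.359, -0.002], [189.0, 213.0])]
scene pad_right [(0.7, [0.624, -0.117, 0.038], [305.0, 246.0]), (0.2, [0.496, -0.06, 0.084], [300.0, 197.0])]
scene tub [(0.57, [0.465, 0.276, -0.004], [382.0, 162.0])]
scene jar [(0.61, [0.527, 0.405, -0.002], [424.0, 159.0])]
scene bottle [(0.74, [0.625, -0.447, -0.002], [202.0, 308.0]), (0.71, [0.463, 0.274, -0.001], [381.0, 161.0]), (0.59, [0.63, -0.079, 0.011
[... 1432 characters left out ...]
15, -0.361, -0.001], [406.0, 260.0]), (0.22, [0.776, 0.17, -0.001], [259.0, 141.0])]
top driver [(0.6, [0.779, 0.17, -0.003], [259.0, 140.0])]
top hammer [(0.94, [0.4, -0.581, 0.001], [465.0, 235.0]), (0.16, [0.632, -0.088, 0.018], [328.0, 176.0])]
{'time_s': 1.5, 'qpos': array([ 1.0984,  0.2999,  1.521 , -0.    ,  1.3207, -0.0666]), 'joint_vel': array([-0.0009, -0.0004,  0.0002,  0.    ,  0.0005, -0.0012]), 'effort': array([  0.0005, -53.1653, -35.2919,   0.0709,   0.0212,   0.    ]), 'position': array([0.2171, 0.5053, 0.2055]), 'ee_rot': array([0.6331, 3.0771, 0.    ]), 'force': array([-0.5038,  0.3234,  0.4127]), 'moment': array([ 0.0122, -0.0036,  0.0278]), 'opening': 0.9994582234983697}
```

View pics/a.png

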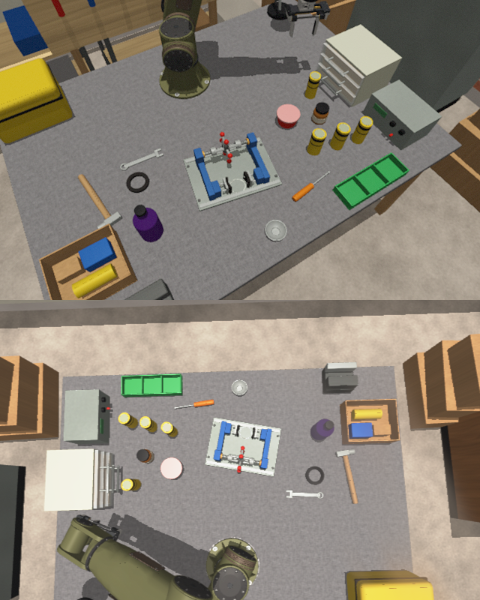

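Run:
```python
from h import *
f=grab_frame("scene");t=grab_frame("top")
im=f["image"][:,:,::-1]
A=cv2.resize(im[80:230,340:540],(800,600))[:, :]
B=cv2.resize(im[320:400,40:190],(400,213))
C=cv2.resize(im[170:290,230:390],(400,300))
A=cv2.resize(A,(400,300))
out=np.full((600,800,3),0,np.uint8); out[:300,:400]=A; out[:300,400:]=C; out[300:513,:400]=B
tt=t["image"][:,:,::-1]; out[300:600,400:]=cv2.resize(tt[150:240,265:385],(400,300))
cv2.imwrite("pics/b.png",out)
```

```text
(no output)
```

View pics/b.png

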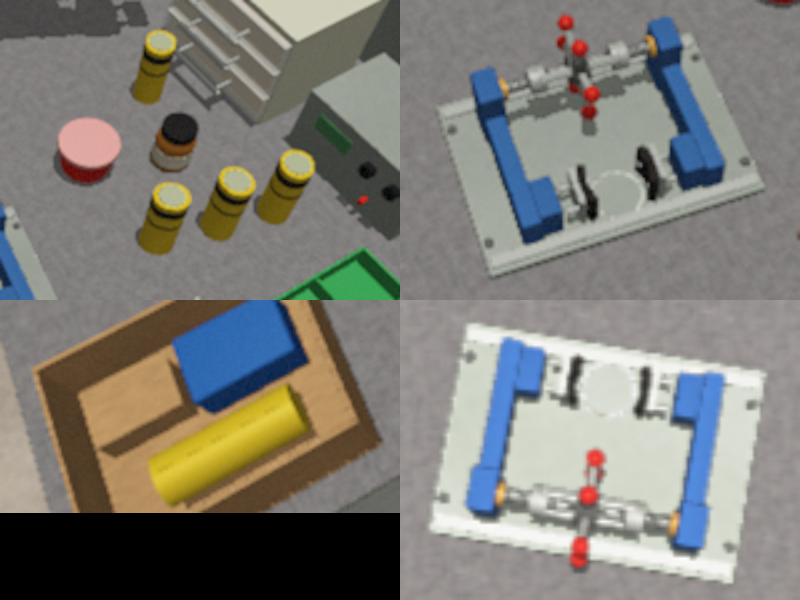

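Look-alikes (scene px): (412,127), (418,200), (449,192), (476,186). The one meant is (418,200): it has the smallest world y (0.286), so it is farthest right. The plain yellow roll in the box has no band. The crop confirms that all four stand upright with bands, that the clamp is open, and that one spoke is nearly up.

```bash
cat >> h.py <<'E'
def down(a):
    y=np.array([np.cos(a),np.sin(a),0]); z=np.array([0,0,-1.]); return R.from_matrix(np.c_[np.cross(y,z),y,z]).as_rotvec()
def best(p,angs):
    q0=observe()["qpos"]; c=[]
    for a in angs:
        for b in(a,a+np.pi):
            q=ik(p,down(b))
            if q is not None: c.append((np.abs(np.array(q)-q0).max(),b))
    return min(c)[1] if c else None
E
python3 - <<'E'
from h import *
p=np.array([.646,.2855])
a=best([*p,.2],[0.0]); print(a)
move_to([*p,.2],down(a)); print(observe()["time_s"])
servo_line([*p,.076],v=.12)
close_gripper(20); o=observe(); print(o["time_s"],o["opening"],o["position"],o["force"])
servo_line([*p,.22],v=.15); o=observe(); print(o["time_s"],o["opening"],o["force"])
c=np.array([.630,-.0845])
b=best([*c,.22],[-.19]); print(b)
move_to([*c,.22],down(b)); print(observe()["time_s"])
for n in("scene","top"):
    f=grab_frame(n); print([(round(d["score"],2),w(f,d["xyz"]).round(3)) for d in landmark_of(n,"housing")[:5]])
    print([(round(d["score"],2),w(f,d["xyz"]).round(3)) for d in landmark_of(n,"cradle")[:2]])
save(f,"c1.png"); f=grab_frame("scene"); save(f,"c.png",(220,100,460,290),3)
E
```

```text
0.0
3.3583
5.2417 0.5681732710289912 [0.64625229 0.28543723 0.07618819] [1.10103603 0.35990427 0.58284924]
6.35 0.5725155958331408 [ 0.24558179  0.86236562 -2.51694879]
-0.19
7.7333
[(0.84, array([ 0.391,  0.459, -0.   ])), (0.81, array([ 0.632, -0.086,  0.141])), (0.8, array([ 0.675,  0.389, -0.   ])), (0.78, array([0.7  , 0.485, 0.001]))]
[(0.69, array([ 0.631, -0.083,  0.012]))]
[(0.95, array([ 0.699,  0.48 , -0.003])), (0.65, array([0.387, 0.464, 0.005])), (0.64, array([ 0.465,  0.275, -0.001])), (0.57, array([0.675, 0.382, 0.001]))]
[(0.85, array([ 0.63 , -0.085,  0.013]))]
```

View pics/c.png

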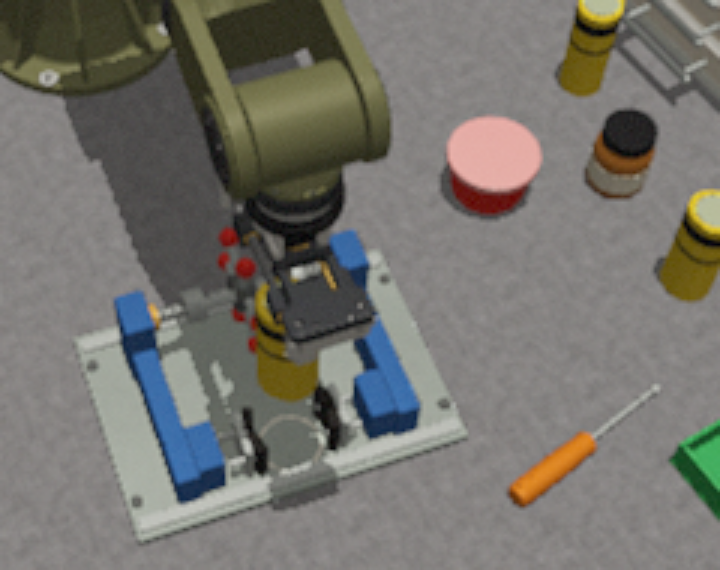

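Held upright, centred above the ring (crop ~(290,440)), with both jaws open. Placing it now.

Run:
```python
from h import *
np.set_printoptions(precision=3,suppress=True)
c=np.array([.630,-.0845])
servo_line([*c,.12],v=.15)
print(servo_line([*c,.0875],v=.03,max_force=8)); o=observe(); print(o["position"],o["force"])
open_jaws(); hold(.2); o=observe(); print(o["force"],o["opening"],o["time_s"])
servo_line([*c,.25],v=.15)
h=np.array([.4935,-.058]); ex=np.array([np.cos(-.19),np.sin(-.19)])
p=h-.09*ex
close_gripper()
a=best([*p,.22],[-.19+np.pi/2]); print("a",a)
move_to([*p,.25],down(a)); 
for n in("scene","top"):
    f=grab_frame(n)
    for q in("housing","cradle","spoke_ball","hub","pad_left","pad_right"):
        print(n,q,[(round(d["score"],2),w(f,d["xyz"]).round(3)) for d in landmark_of(n,q)[:5] if w(f,d["xyz"])[1]<.2])
    if n=="scene": save(f,"d.png",(210,130,410,290),4)
o=observe(); print(o["time_s"],o["force"],o["moment"],o["position"])
```

```text
False
[ 0.63  -0.085  0.088] [-1.729 -0.063  3.965]
[-0.542 -0.728  0.349] 0.9959732182782386 11.1167
a 1.3807963267948966
scene housing [(0.87, array([ 0.629, -0.083,  0.013]))]
scene cradle [(0.95, array([ 0.633, -0.083,  0.013])), (0.55, array([ 0.628, -0.086,  0.011]))]
scene spoke_ball [(0.71, array([ 0.534, -0.065,  0.048]))]
scene hub []
scene pad_left [(0.67, array([ 0.64 , -0.049,  0.038]))]
scene pad_right [(0.75, array([ 0.626, -0.117,  0.039]))]
top housing [(0.78, array([ 0.624, -0.085,  0.013]))]
top cradle [(0.75, array([ 0.631, -0.083,  0.014])), (0.49, array([ 0.407, -0.416, -0.002]))]
top spoke_ball [(0.78, array([ 0.536, -0.063,  0.048]))]
top hub [(0.67, array([ 0.493, -0.056,  0.082]))]
top pad_left [(0.61, array([ 0.639, -0.046,  0.04 ]))]
top pad_right [(0.44, array([ 0.622, -0.118,  0.04 ]))]
15.8667 [0.07  0.018 0.176] [ 0.098  0.034 -0.018] [ 0.405 -0.041  0.25 ]
```

View pics/d.png

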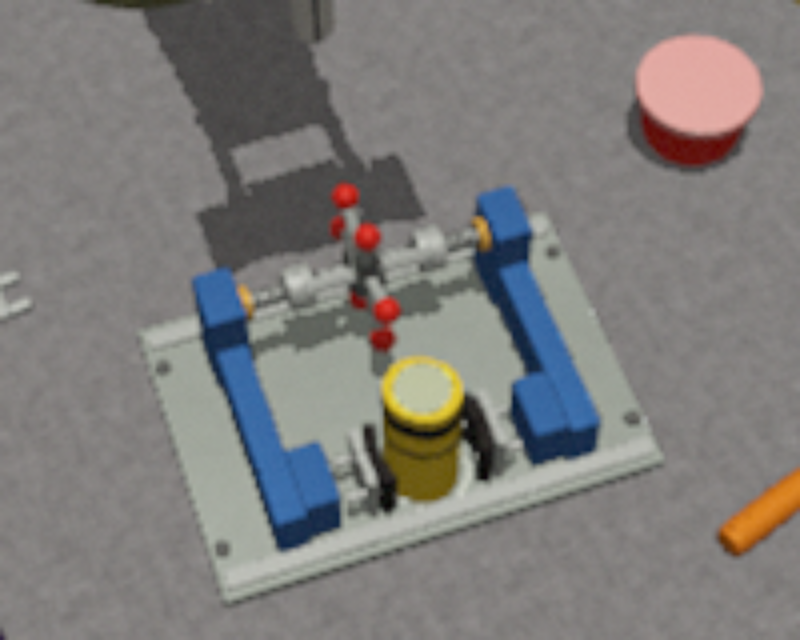

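Housing stands upright inside the ring (crop ~(423,430)), hand off; up-spoke ball at (368,237). First stroke, with readings.

```bash
cat >> h.py <<'E'
np.set_printoptions(precision=3,suppress=True)
H=np.array([.4935,-.058,.084]); EX=np.array([np.cos(-.19),np.sin(-.19),0]); EY=np.array([-EX[1],EX[0],0]); EZ=np.array([0,0,1.])
P=lambda x,z: H+x*EX+z*EZ
B=None
def bias():
    global B; hold(.15); o=observe(); B=(o["force"],o["moment"])
def read(tag=""):
    o=observe(); f=o["force"]-B[0]; m=o["moment"]-B[1]; r=o["position"]-H
    tau=-(m+np.cross(r,f))@EY
    print(tag,"t%.2f x%.4f z%.4f fx%.2f fy%.2f fz%.2f tau_m%.3f mom%s"%(o["time_s"],r@EX,r[2],f@EX,f@EY,f[2],tau,m)); return tau
E
python3 - <<'E'
from h import *
servo_line(P(-.014,.09),v=.2); servo_line(P(-.014,.040),v=.1); bias()
import h
print(servo_line(P(-.0,.040),v=.02,max_force=15)); read()
for x in(.004,.009):
    print(servo_line(P(x,.040),v=.02,max_force=15)); read()
servo_line(P(.006,.040),v=.05); read("back")
f=grab_frame("scene")
for d in landmark_of("scene","spoke_ball")[:3]: print(d["score"],w(f,d["xyz"]))
save(f,"e.png",(210,110,410,270),4)
E
```

```text
False
 t18.20 x-0.0007 z0.0395 fx-6.00 fy-0.48 fz0.98 tau_m-0.884 mom[ 0.121  1.117 -0.026]
False
 t18.55 x0.0028 z0.0390 fx-8.11 fy0.07 fz-2.62 tau_m-0.989 mom[0.141 1.295 0.036]
False
 t18.95 x0.0074 z0.0387 fx-9.76 fy0.66 fz-2.35 tau_m-1.343 mom[0.39  1.659 0.039]
back t19.20 x0.0063 z0.0402 fx-1.01 fy-0.44 fz-0.18 tau_m0.029 mom[ 0.019  0.007 -0.039]
0.59 [ 0.522 -0.065  0.034]
```

View pics/e.png

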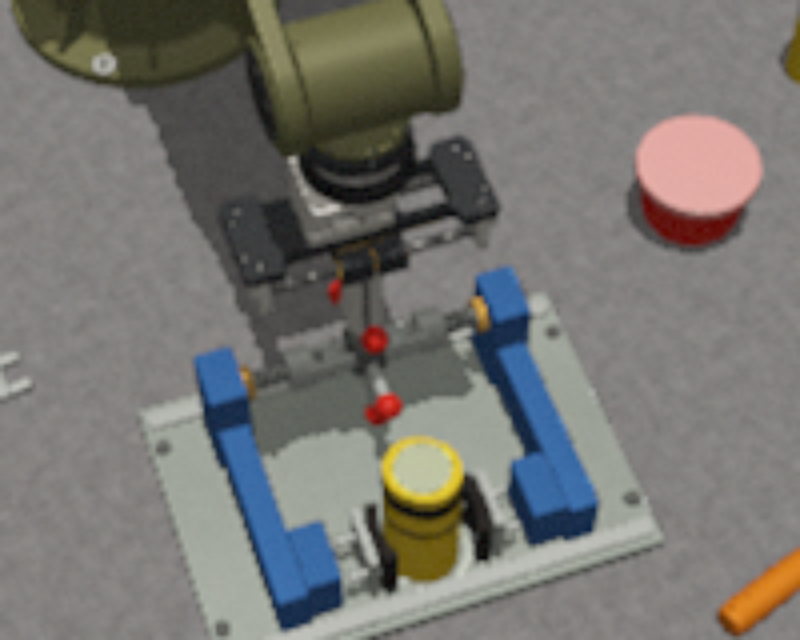

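The stroke works, and free force is about 6–10 N depending on the spoke angle, which agrees with 0.36 N m. J is about 2.6. Next come stroke 2 as the free-running reference, then stroke 3 at the same waypoints, watching the ratio.

```bash
cat >> h.py <<'E'
WP=[-.040,-.030,-.020,-.013,-.010,-.007,-.004,-.001,.002,.005,.008,.010]
def tau_c(f,r):
    # contact geometry: vertical finger face (8 mm ahead of TCP) on ball, or its tip on the spoke
    xf=r@EX+.008; s=(xf+.010)/.055; phi=np.arcsin(np.clip(s,-1,1)); z=max(.055*np.cos(phi),r[2])
    return -(z*(f@EX)-xf*f[2]),phi
def stroke(ref=None,stop=1.5,wps=WP,x0=-.054):
    servo_line(P(x0,.085),v=.25); servo_line(P(x0,.040),v=.12); bias(); out={}
    for x in wps:
        hit=servo_line(P(x,.040),v=.025,max_force=16)
        o=observe(); f=o["force"]-B[0]; r=o["position"]-H; t,phi=tau_c(f,r); out[x]=-f@EX
        print("t%.2f wp%.3f x%.4f phi%.2f fx%.2f fz%.2f tau%.3f %s %s"%(o["time_s"],x,r@EX,phi,-f@EX,f[2],t,"HIT" if hit else "","ratio %.2f"%(out[x]/ref[x]) if ref else ""))
        if hit or (ref and phi>-.3 and out[x]/ref[x]>stop): print("STOP"); return out,True
    return out,False
def leave():
    r=observe()["position"]-H; x=r@EX-.004
    servo_line(P(x,.040),v=.05); servo_line(P(x,.09),v=.15)
E
python3 - <<'E'
from h import *
import json
leave()
ref,s=stroke(); json.dump(list(ref.items()),open("ref.json","w"))
if not s:
    leave()
    f=grab_frame("scene"); print([(d["score"],w(f,d["xyz"])) for d in landmark_of("scene","spoke_ball")[:2]])
    o,s=stroke(ref)
E
```

```text
t21.48 wp-0.040 x-0.0473 phi-0.56 fx1.97 fz1.77 tau0.022 HIT 
STOP
```

Contact at 0.025 m/s gave a brief spike. I'll back off and make the first contact slowly.

```bash
sed -i 's/v=.025,max_force=16/v=(.008 if x<-.041 else .02),max_force=(10 if x<-.041 else 14)/; s/^WP=\[/WP=[-.0445,/; s/if hit or/if (hit and x>-.041) or/' h.py
python3 - <<'E'
from h import *
import json
leave()
ref,s=stroke(x0=-.051); json.dump(list(ref.items()),open("ref.json","w"))
if not s:
    leave()
    f=grab_frame("scene"); print([(d["score"],w(f,d["xyz"])) for d in landmark_of("scene","spoke_ball")[:2]])
E
```

```text
t23.74 wp-0.044 x-0.0473 phi-0.56 fx1.59 fz1.64 tau0.010 HIT 
t23.98 wp-0.040 x-0.0471 phi-0.56 fx2.37 fz2.47 tau0.014 HIT 
STOP
```

The horizontal push at this lean mostly worked against sliding friction, so it stalled. I'll follow the ball's arc instead.

```bash
cat >> h.py <<'E'
def A(phi,off=0): return P(.055*np.sin(phi)-.018-off,.055*np.cos(phi)-.010)
def arc(phis,ref=None,stop=1.5,mf=14,v=.02):
    out={}
    for p in phis:
        hit=servo_line(A(p),v=v,max_force=mf)
        o=observe(); f=o["force"]-B[0]; r=o["position"]-H; xc=r@EX+.008
        ph=np.arcsin(np.clip((xc+.010)/.055,-1,1)); z=.055*np.cos(ph); t=-(z*(f@EX)-xc*f[2]); out[p]=t
        F=np.hypot(f@EX,f[2])
        print("t%.2f p%.2f ph%.2f fx%.2f fz%.2f F%.2f tau%.3f %s"%(o["time_s"],p,ph,-f@EX,f[2],F,t,"HIT" if hit else ""))
        if hit or (ref and t>ref): print("STOP"); return out,True
    return out,False
def enter(phi,off=.012):
    q=A(phi,off); servo_line(np.r_[q[:2],.172],v=.25); servo_line(q,v=.12); bias(); servo_line(A(phi,.003),v=.02)
def leave2():
    q=observe()["position"]-.005*EX; servo_line(q,v=.05); servo_line(np.r_[q[:2],.172],v=.2)
E
python3 - <<'E'
from h import *
leave2(); enter(-.56,.010)
o,s=arc(np.arange(-.5,.51,.1))
if not s: leave2()
f=grab_frame("scene"); print([(d["score"],w(f,d["xyz"])) for d in landmark_of("scene","spoke_ball")[:2]])
E
```

```text
t26.43 p-0.50 ph-0.53 fx3.01 fz1.57 F3.39 tau0.083 HIT
STOP
[(0.79, array([ 0.519, -0.062,  0.035])), (0.43, array([ 0.495, -0.059,  0.082]))]
```

Run:
```python
from h import *
import h
q=observe()["position"]-.006*EX; servo_line(q,v=.02); bias()
r=q-H; print("start",r@EX,r[2])
o0=observe()
f=grab_frame("scene"); save(f,"f.png",(240,130,360,220),6)
# step along tangent at phi=-.55
for k in range(9):
    ph=-.60+.0182*k*1.0
    hit=servo_line(A(ph),v=.008,max_force=18)
    h.read("%.3f %s"%(ph,hit))
```

```text
start -0.05200189141599441 0.03767351154995066
-0.600 False t27.80 x-0.0491 z0.0354 fx0.81 fy-0.07 fz-0.02 tau_m0.007 mom[-0.003 -0.035 -0.044]
-0.582 False t28.07 x-0.0482 z0.0360 fx0.47 fy-0.12 fz0.17 tau_m-0.015 mom[ 0.008 -0.012 -0.021]
-0.564 False t28.35 x-0.0473 z0.0365 fx-0.07 fy-0.77 fz-0.96 tau_m0.067 mom[-0.027 -0.014 -0.04 ]
-0.545 False t28.62 x-0.0465 z0.0370 fx0.15 fy0.80 fz-0.28 tau_m-0.011 mom[-0.009  0.021 -0.063]
-0.527 False t28.90 x-0.0460 z0.0373 fx-3.36 fy1.46 fz-1.94 tau_m-0.257 mom[ 0.028  0.475 -0.062]
-0.509 False t29.18 x-0.0454 z0.0377 fx-4.46 fy0.07 fz-2.58 tau_m-0.588 mom[0.173 0.856 0.009]
-0.491 False t29.45 x-0.0446 z0.0382 fx-5.25 fy0.43 fz-1.71 tau_m-0.845 mom[ 0.186  1.106 -0.015]
-0.473 False t29.73 x-0.0438 z0.0387 fx-6.54 fy-0.46 fz-0.31 tau_m-0.999 mom[ 0.229  1.245 -0.007]
-0.454 False t30.00 x-0.0429 z0.0392 fx-7.44 fy0.30 fz0.65 tau_m-1.101 mom[ 0.221  1.347 -0.012]
```

View pics/f.png

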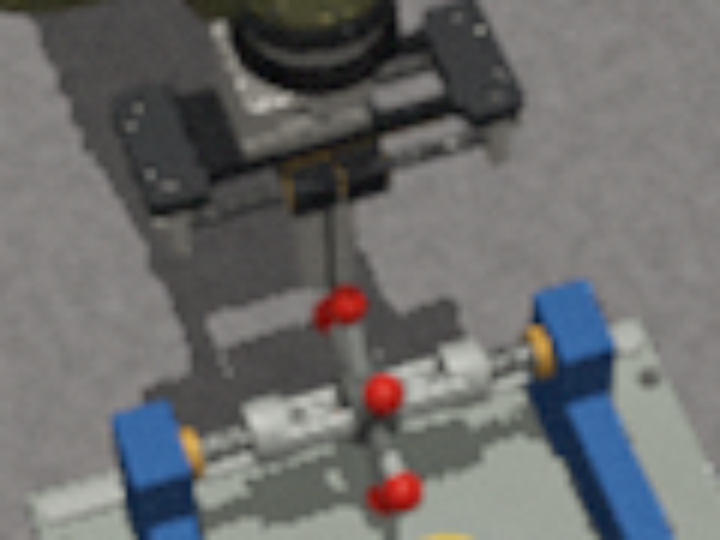

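It turns smoothly with gentle contact. Continuing stroke 2, then the free part of stroke 3.

```bash
cat >> h.py <<'E'
def enter2(phi):
    q=A(phi,.012); servo_line(np.r_[q[:2],.172],v=.3); servo_line(q,v=.15); bias(); servo_line(A(phi,.006),v=.02)
    servo_line(A(phi,-.001),v=.008,max_force=16)
E
python3 - <<'E'
from h import *
import h
h.B=(np.array([.07,.02,.18]),np.zeros(3))
o,s=arc(np.arange(-.4,.51,.1),ref=.62)
if not s:
    r=observe()["position"]-H; pe=np.arcsin((r@EX+.018)/.055); print("end phi",pe)
    leave2(); enter2(pe-1.047)
    o,s=arc(np.arange(pe-1.047+.06,.0,.1),ref=.62)
E
```

```text
t30.30 p-0.40 ph-0.41 fx10.61 fz5.84 F12.11 tau0.347 
t30.73 p-0.30 ph-0.31 fx9.38 fz6.73 F11.54 tau0.312 
t31.15 p-0.20 ph-0.20 fx7.32 fz5.33 F9.06 tau0.281 
t31.57 p-0.10 ph-0.10 fx6.30 fz5.21 F8.18 tau0.264 
t32.00 p-0.00 ph-0.00 fx5.66 fz3.40 F6.60 tau0.277 
t32.42 p0.10 ph0.10 fx4.66 fz3.19 F5.65 tau0.241 
t32.85 p0.20 ph0.20 fx5.47 fz3.12 F6.30 tau0.298 
t33.27 p0.30 ph0.30 fx5.02 fz4.13 F6.50 tau0.290 
t33.70 p0.40 ph0.40 fx3.24 fz2.41 F4.04 tau0.192 
t34.12 p0.50 ph0.50 fx4.35 fz3.90 F5.84 tau0.274 
end phi 0.5022406739098633
t37.52 p-0.48 ph-0.50 fx6.93 fz2.13 F7.25 tau0.256 
t37.95 p-0.38 ph-0.41 fx11.40 fz7.90 F13.87 tau0.325 
t38.38 p-0.28 ph-0.30 fx9.04 fz7.93 F12.03 tau0.267 
t38.80 p-0.18 ph-0.20 fx6.76 fz5.25 F8.56 tau0.256 
t39.23 p-0.08 ph-0.09 fx6.68 fz5.16 F8.45 tau0.288
```

A ball-contact torque model, 0.055·(fx cosφ + fz sinφ), reads a steady ~0.32 when running free. That puts firm at about 0.6–0.66 on this reading. Now fine steps.

```bash
cat >> h.py <<'E'
def fine(phis,stop,v=.015):
    for p in phis:
        hit=servo_line(A(p),v=v,max_force=10); S=[]
        for i in range(4):
            o=observe(); f=o["force"]-B[0]; r=o["position"]-H; ph=np.arcsin(np.clip((r@EX+.018)/.055,-1,1))
            S.append(.055*(-f@EX*np.cos(ph)+f[2]*np.sin(ph))); 
            if i<3: hold(.02)
        print("t%.2f p%.2f ph%.3f fx%.2f fz%.2f T %.3f mean %.3f %s"%(o["time_s"],p,ph,-f@EX,f[2],S[0],np.mean(S),"HIT" if hit else ""))
        if hit or np.mean(S)>stop: print("STOP"); return True
    return False
E
python3 - <<'E'
from h import *
import h
h.B=(np.array([.07,.02,.18]),np.zeros(3))
fine(np.arange(0,.51,.05),.52)
f=grab_frame("scene")
for q in("spoke_ball","pad_left","pad_right","housing"): print(q,[(round(d["score"],2),w(f,d["xyz"])) for d in landmark_of("scene",q)[:2]])
E
```

```text
t39.73 p0.00 ph-0.010 fx5.82 fz5.22 T 0.342 mean 0.333 
t40.12 p0.05 ph0.041 fx5.32 fz4.24 T 0.312 mean 0.313 
t40.50 p0.10 ph0.092 fx5.49 fz3.79 T 0.333 mean 0.323 
t40.88 p0.15 ph0.142 fx5.11 fz3.60 T 0.347 mean 0.335 
t41.27 p0.20 ph0.192 fx4.84 fz4.17 T 0.271 mean 0.289 
t41.65 p0.25 ph0.242 fx4.18 fz3.35 T 0.341 mean 0.314 
t42.03 p0.30 ph0.293 fx4.05 fz3.79 T 0.378 mean 0.348 
t42.42 p0.35 ph0.341 fx6.06 fz4.20 T 0.373 mean 0.376 
t42.80 p0.40 ph0.390 fx5.58 fz3.60 T 0.366 mean 0.397 
t43.18 p0.45 ph0.439 fx7.76 fz4.82 T 0.499 mean 0.491 
t43.57 p0.50 ph0.488 fx7.63 fz7.05 T 0.605 mean 0.560 
STOP
spoke_ball [(0.59, array([ 0.441, -0.047,  0.083]))]
pad_left [(0.54, array([ 0.64 , -0.058,  0.04 ]))]
pad_right [(0.67, array([ 0.625, -0.109,  0.039])), (0.67, array([ 0.781,  0.169, -0.003]))]
housing [(0.95, array([ 0.389,  0.462, -0.003])), (0.87, array([ 0.7  ,  0.485, -0.002]))]
```

Ramp began at φ≈0.31 and effort is now ~1.75× free, so it needs ~0.08 rad more.

Run:
```python
from h import *
import h
h.B=(np.array([.07,.02,.18]),np.zeros(3))
fine([.54,.58],.66)
leave2(); servo_line(P(-.06,.17),v=.2); hold(.2)
o=observe(); print(o["time_s"],o["force"],o["position"])
for n in("top","scene"):
    f=grab_frame(n)
    for q in("spoke_ball","pad_left","pad_right","housing","cradle"): print(n,q,[(round(d["score"],2),w(f,d["xyz"])) for d in landmark_of(n,q)[:5] if w(f,d["xyz"])[1]<.2])
save(f,"g.png",(210,130,410,290),4)
```

```text
t44.17 p0.54 ph0.528 fx9.22 fz8.47 T 0.668 mean 0.656 
t44.52 p0.58 ph0.568 fx9.66 fz11.03 T 0.745 mean 0.729 
STOP
46.0583 [ 1.332  0.797 -0.725] [ 0.435 -0.047  0.253]
top spoke_ball []
top pad_left [(0.57, array([ 0.636, -0.055,  0.04 ])), (0.25, array([ 0.49 , -0.057,  0.084]))]
top pad_right [(0.45, array([ 0.625, -0.11 ,  0.041])), (0.43, array([ 0.561, -0.072,  0.001])), (0.38, array([ 0.629, -0.087,  0.017]))]
top housing [(0.67, array([ 0.624, -0.081,  0.012]))]
top cradle [(0.7, array([ 0.631, -0.084,  0.013]))]
scene spoke_ball [(0.68, array([ 0.439, -0.049,  0.085])), (0.68, array([ 0.629, -0.081,  0.009]))]
scene pad_left [(0.66, array([ 0.638, -0.061,  0.041])), (0.37, array([ 0.563, -0.066, -0.002]))]
scene pad_right [(0.59, array([ 0.63 , -0.107,  0.04 ]))]
scene housing [(0.92, array([ 0.628, -0.082,  0.009]))]
scene cradle [(0.63, array([ 0.633, -0.084,  0.01 ]))]
```

View pics/g.png

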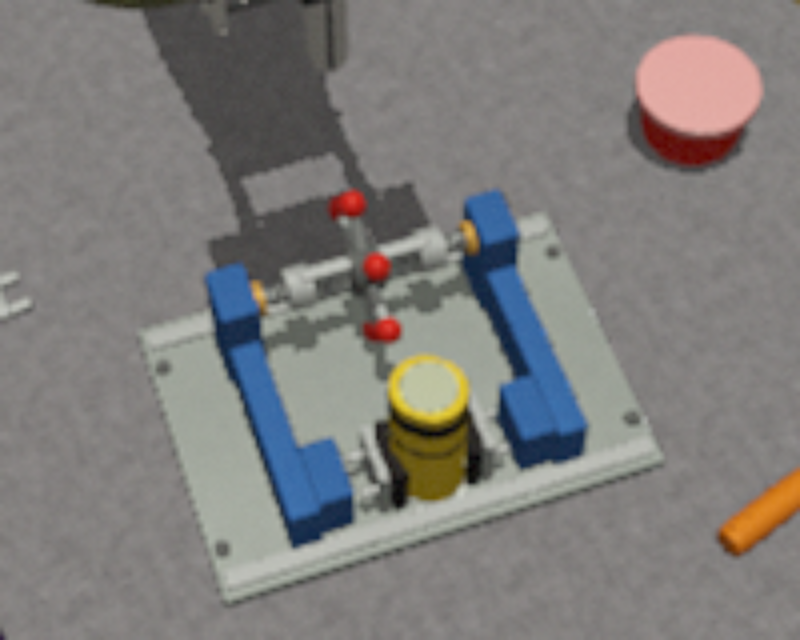

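Both pads bear on the upright housing (crop (430,430)), and the hand is clear above the spokes. Last reading was 0.73 on a 0.32–0.36 free scale, about twice the free effort. Handing in.

```bash
python3 -c "
from h import *
hold(.3); print(close_job())"
```

```text
the job is handed in; nothing more can be done
None
```

I stood the right-most yellow housing on the ringed spot, let go of it, and closed the clamp on it. I then moved the hand clear and handed the job in at about 46 s of the 72 s allowed. No verdict is reported.

**Turning:** I turned the turnbuckle in three strokes with closed fingers, from about 2.2 to about 4.76 rad. Both pads began to bear at about 4.5 rad.

**Last effort reading:** it was 0.73 N m, against 0.32 N m running free on the same estimate, so about 2.2 times. Free turning is given as 0.36 N m, so the estimate reads a little low there. My estimate of the true value is 0.67 to 0.82 N m: at or slightly above the firm band, and below the 0.92 that cracks the housing. By the spring rate each pad should press with about 40 N; I could not measure that directly.

**Last pictures:** the housing stands upright with both pads on it, about 5–7 mm from the ring centre, on the base plate. The robot touches nothing, and the tub and screwdriver in that crop look unmoved. I did not re-measure the other bystanders, though the arm did not reach near them.

**What went wrong on the way:**
- The second stroke stopped early three times at its force limits of 10 to 16 N. The causes were brief contact spikes and pushing level against a leaning spoke. I cured it with slower contact and by following the ball's arc.
- The first torque estimate, from the wrist moment, was unusable because its reference point is unknown. I used one based on contact forces at the ball instead.

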